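# Hold the drive collar on the shaft flats

### The arm

A 6-joint arm with a two-finger parallel gripper is mounted at the origin on the work surface. World frame = base frame: x ahead of the robot, y to its left, z up, the work surface at z = 0. Lengths are in mm, angles in rad, forces in N, time in s.
With the tool pointing down it reaches from about 250 to 775 mm from the base axis. Payload 8.9 kg.
Tool frame: the origin (TCP) lies midway between the tips of the shut fingers; the grasp point (between the pads) lies manip.grasp_offset behind it (manip.grasp_offset is the distance from the TCP to the grasp point, in mm); z points along the fingers, y is the line along which they close (so a half turn about z gives the same grasp; the last joint's range is limited). The gripper opens to 85 mm and grips with 20 to 120 N. Pads are 22 mm wide; open, the fingers measure 114 mm over their backs; the gripper's body (76 mm by 85 mm) begins 54 mm behind the grasp point. The pads swing forward as they close: fully open they stand 13 mm farther back than shut.
Start: joints at [1.207, 0.291, -0.153, 1.127, 0, 1.431], TCP at [117.022, 511.79, 231.305] pointing down, gripper open.
Joint ranges: [-2.52, 2.52], [-0.91, 1.74], [-1.3, 1.37], [-1.96, 2.02], [-1.52, 1.47], [-3.14, 3.14]. Speed limits (rad/s): [2.22, 2.22, 2.79, 3.14, 3.14, 3.14].

### API

Orientations are given as a 3x3 rotation matrix whose columns are the frame's x, y, z axes.
In Python, from station import manip gives the robot as it stands.
- The arm moves only by the tool servo_tool, never from a script. Its argument "deltas" is one flat list of numbers, 7 for each row, row after row: the shift along the tool's x, y, z normalised to -1 to 1, where 1 is 30 mm, then the turn, a rotation vector about the tool's x, y, z normalised to -1 to 1, where 1 is 0.12 rad, then the closure in counts, from 0 (fully open) to 255 (shut). A call has 1 to 8 rows; each row shifts and turns the commanded pose from where the row before left it, along the tool's axes as they then stand; what a row does not reach is not made up. A row lasts 1/12 s, in which the tool goes at most 41.7 mm and 7.16 degrees, less where a joint would pass 70% of its speed; a pose out of reach is approached as far as the arm can. A call with a number of a shift or a turn outside -1 to 1 is refused whole. A call with a gripper value outside its range is refused whole. The fingers move at their own pace and stop on an object; the grip force is fixed at half the most. Time passes only in rows, so rows that do not move let the fingers close. It gives the time, the measured TCP pose, the force, the opening and the grip force at its end, in the units of the state.
- manip.sense(): the state, without advancing time (a new reading comes with each control period).
- manip.get_image(name): name is "side" or "top" or "wrist"; returns a dict with "image" (400x640x3 uint8, red, green, blue), "range_z" (400x640 float32, mm along the optical axis (not along the pixel's ray), 0 where there is no reading), "fx", "fy", "cx", "cy" (pixels), "k1" (the pictures are not rectified: a ray, as slopes to the right and down, at radius r is drawn at 1 + k1 r^2 times it, then the intrinsics apply), "R" (3x3) and "t" (3): a world point X has camera coordinates R X + t; the wrist camera has in their place "tool_from_camera" (4x4, takes a point from camera to tool coordinates, whose origin is the TCP and whose axes are the flange's). Camera axes: x right, y down, z forward; pixel columns grow to the right and rows downward; lengths in mm; the calibration is good to about 2 mm. A picture is of the moment at which its call begins: read the wrist's pose just before it.
- manip.close_job(): hands the job in; it is judged then, once.
The state is a dict: "clock": time; "q": joint angles; "joint_vel": joint speeds; "effort": joint torques, N m; "eef_pos": TCP position; "tcp_rot": TCP orientation; "ft_force": force on the tool from outside, world axes, zero at the start; "ft_torque": the same for the moment, N m; "width": finger opening in mm; "gripper_force": force on a finger pad.
Only numpy, scipy, OpenCV 4.12 (cv2) and the standard library are available. Lean on these libraries where they do the work, as an engineer would, in place of code of your own. Each camera call takes 0.05 s, during which the arm holds its last target. There are 200 camera calls.

### The job

Pinch the upright shaft of the small rotary drive and turn it, feeling with the fingers for its two flats, until the flats face the two red index marks. Then slide the aluminium collar down over the shaft with its two brass set screws on the flats and pointing along the red marks, press it down against the spring washer as far as it goes, and finish while still gripping the collar by its sides and holding it down there, ready for its screws to be tightened. Leave the dish, the jar and the probe pot where they stand.

Things in the scene. Friction and masses are not known exactly. Their poses are not given: they have to be found in the camera images.
- drive: Fixed rotary drive on the bench: cream housing 120 x 120 mm, grey top plate at 50 mm. Origin at the centre of its underside, z up; its yaw varies. The steel shaft rises along z through the origin. Two red index marks (stripes 34 x 5 mm) lie on the top plate either side of the shaft, along the drive's x axis. Above the plate: a dark boss, radius 16 mm, up to 58 mm; then the blue washer.
- shaft_flats (a point): Point on the shaft's axis, 92 mm above the bench. Its axes are the drive's: they do not turn with the shaft. The shaft is 20 mm in diameter with two opposite flats, 16 mm wide and 12 mm apart, from below the washer up to 108 mm. Which way they face is not told (at the start over 25 degrees off the marks): feel or look. A gripper closed on the flats reads about 12 mm, on the rounds up to 20.
- shaft_tip (a point): Centre of the shaft's top end, on its axis, 112 mm above the bench (axes are the drive's). From 108 to 112 mm it is a small cone; the rounded sides are stepped back over the 4 mm below. The shaft turns either way without end against about 0.03 N m of friction and stays where it is left. A pinch close to the flats tends to turn it until the pads lie on them.
- washer (a joint): How far the blue spring washer (33 mm across) is pressed down, in m: 0 = up, its top face 74 mm above the bench; 0.006 = on its stop, top face at 68 mm. Its spring pushes up with 5 N at 0 and 8 N at the stop, so a released collar comes up again. The collar's underside lands on it.
- collar: Loose aluminium collar standing on the bench: 44 mm across, 30 mm high, about 0.1 kg. Origin at the centre of its underside, z up along the bore. The through bore is 24 mm across with two flat lands, 12 mm wide and 16 mm apart, square to the collar's x axis. It goes down the shaft only with the lands on the flats (2 mm play each side, some 12 degrees); else it stops on the tip.
- collar_screw (a point): Head of the collar's brass set screw on its +x side, 15 mm up and 25 mm out from the collar's axis; a second one is opposite on -x. Heads are 10 mm across and stick out 6 mm: grip the collar across its y axis, clear of them. The collar is the same after half a turn. The screws sit at the middles of the two lands.
- dish: Bystander: a glass dish, 90 mm across, 16 mm high. Origin at the centre of its underside.
- jar: Bystander: an amber specimen jar with a black cap, 54 mm across, 75 mm high. Origin at the centre of its underside.
- probe_pot: Bystander: a glass pot, 60 mm across, 75 mm high, with probes and sticks standing up to 140 mm. Origin at the centre of its underside.
Things that resemble listed ones, but are neither listed nor needed, are in the scene too. Of the things that look like the collar, take the one that is nearest to the robot's base at the start.

How it is judged:
By the outcome, as a careful person would: the job done as asked, in the order asked, and still so for the second after the job is handed in, while the arm keeps its last pose, push and grip.
It also fails if it takes over 72 s, if anything falls off the work surface, if the arm or the gripper's body presses on something with over 40 N, if the wrist force passes 120 N, or if a joint passes its speed limit or range.

## Working session

There is one attempt and no reset: what is moved stays moved. The work goes in short steps, Python scripts to look and compute and a tool call to move; the robot and the scene stay as the last step left them, time stands still between calls to the robot, and variables do not carry over. Pictures are saved under pics/ and viewed, at most 10 in all, crops included, and the job is handed in when it is done.

Besides the shell and the picture viewer there is one more tool, called after "Call:" as name(argument=value, ...) on one line, values as JSON. servo_tool: Moves the arm, as the interface text tells. Its arguments: {"type":"object","properties":{"deltas":{"type":"array"}},"required":["deltas"]}

```bash
mkdir -p pics; ls; cat > h.py <<'E'
import numpy as np,cv2
from station import manip
def get(n):
    s=manip.sense(); d=manip.get_image(n)
    if n=="wrist":
        T=np.array(d["tool_from_camera"]);W=np.eye(4);W[:3,:3]=s["tcp_rot"];W[:3,3]=s["eef_pos"];M=W@T
    else:
        M=np.eye(4);R=np.array(d["R"]);M[:3,:3]=R.T;M[:3,3]=-R.T@np.array(d["t"])
    d["M"]=M; return d
def ray(d,u,v):
    p=np.array([(u-d["cx"])/d["fx"],(v-d["cy"])/d["fy"]],float);q=p.copy()
    for _ in range(20): q=p/(1+d["k1"]*(q@q))
    return np.array([q[0],q[1],1.])
def pt(d,u,v):
    z=d["range_z"][int(v),int(u)]; return d["M"][:3,:3]@(ray(d,u,v)*z)+d["M"][:3,3]
def atz(d,u,v,z):
    r=d["M"][:3,:3]@ray(d,u,v);o=d["M"][:3,3]; return o+r*(z-o[2])/r[2]
def save(d,n): cv2.imwrite("pics/"+n,d["image"][:,:,::-1])
def proj(d,X):
    c=np.linalg.inv(d["M"])@np.append(X,1); a=c[:2]/c[2]; a=a*(1+d["k1"]*(a@a)); return a*[d["fx"],d["fy"]]+[d["cx"],d["cy"]]
E
python3 - <<'E'
from h import *
import pickle
for n in("top","wrist"):
    d=get(n);save(d,n+"0.png");pickle.dump(d,open(n+"0.pkl","wb"))
s=manip.sense();print(s["clock"],s["eef_pos"],s["tcp_rot"],s["width"],manip.grasp_offset)
E
```

```text
pics
0.1 [116.87651602 511.45538433 230.84693524] [[-9.74844142e-01  2.22887300e-01 -3.86888901e-04]
 [ 2.22887581e-01  9.74843649e-01 -9.92636043e-04]
 [ 1.55910221e-04 -1.05389816e-03 -9.99999432e-01]] 85.49832964902694 18.700000000000003
```

View pics/top0.png

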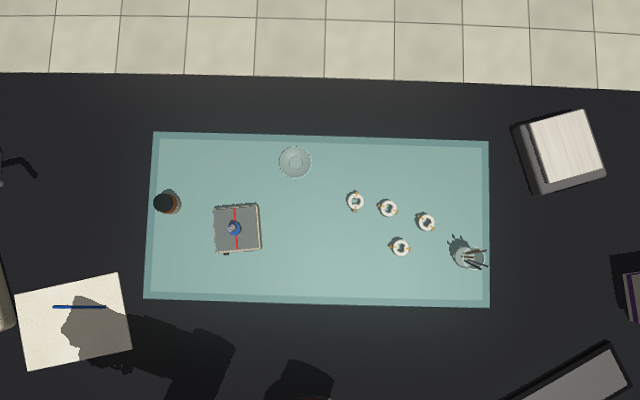

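The top view shows the drive at about (237,228), with red marks running roughly up and down the image. Four collar-like rings sit at (355,200), (388,208), (426,222) and (401,247). The jar is at (166,203), the dish at (295,162) and the pot at (467,256).

```bash
python3 - <<'E'
from h import *
import pickle
d=pickle.load(open("top0.pkl","rb"))
for u,v in [(355,200),(388,208),(426,222),(401,247)]:
    p=atz(d,u,v,30);print(u,v,p,np.hypot(*p[:2]))
print("drive",[pt(d,u,v).round(1) for u,v in[(236,213),(236,244),(225,215),(232,229)]], atz(d,236,210,50),atz(d,236,247,50))
for u,v in[(166,203),(295,162),(467,256)]:print(pt(d,u,v))
im=d["image"]
a=cv2.resize(im[190:262,205:270],None,fx=6,fy=6,interpolation=cv2.INTER_CUBIC);b=cv2.resize(im[190:262,340:440],None,fx=4,fy=6,interpolation=cv2.INTER_CUBIC)
cv2.imwrite("pics/crop0.png",np.hstack([a,b])[:,:,::-1])
E
```

```text
355 200 [649.51924583 -97.45963427  30.        ] 656.7904011324251
388 208 [ 630.55645095 -186.13577236   30.        ] 657.4556742349133
426 222 [ 595.89588423 -288.54466789   30.        ] 662.0800028790632
401 247 [ 527.83513198 -222.18005911   30.        ] 572.6900603402859
drive [array([604.8, 214.9,  48.6]), array([524.2, 210.6,  52.2]), array([598.9, 244.2,  45.4]), array([561.7, 210.8, 111.1])] [612.60094576 214.98011043  50.        ] [516.40739811 210.68716334  50.        ]
[623.78807635 391.18658033  76.01988987]
[752.40007552  67.62378061   3.58339994]
[ 509.75330467 -382.52799892   77.52506809]
```

View pics/crop0.png

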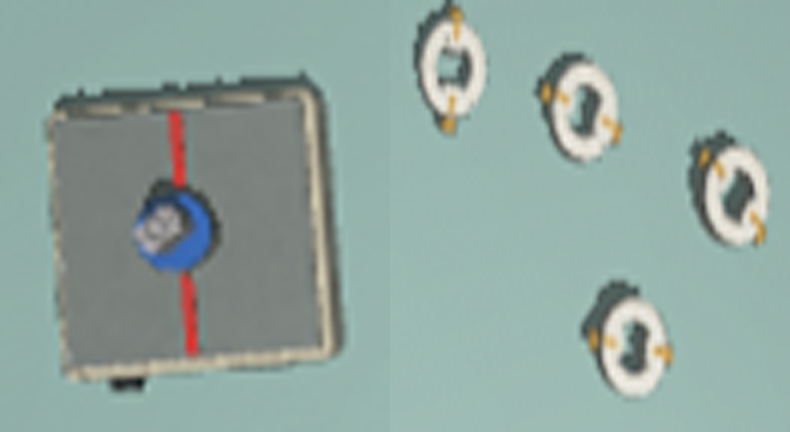

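View pics/wrist0.png

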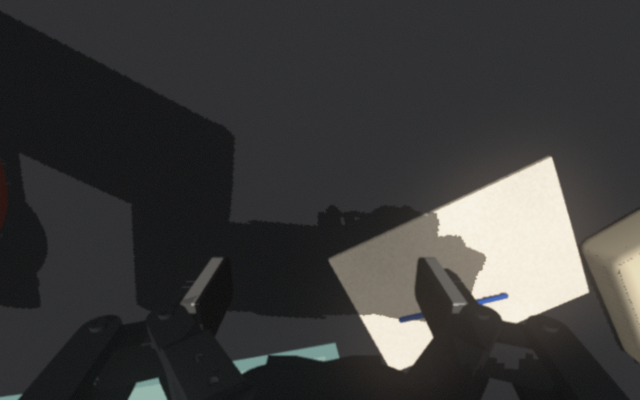

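The crop shows the red marks running from (234.3,208.7) to (237.2,248.8) in full-image pixels. The nearest ring is the one at (401,247), with its screws at (390.8,246.7) and (409.2,248.8). The wrist view shows only the bench edge.

```bash
python3 - <<'E'
from h import *
import pickle
d=pickle.load(open("top0.pkl","rb"));w=pickle.load(open("wrist0.pkl","rb"))
a,b=atz(d,234.3,208.7,50),atz(d,237.2,248.8,50);print("marks",a,b,(a+b)/2,np.degrees(np.arctan2(*(a-b)[[1,0]])))
a,b=atz(d,390.75,246.7,15),atz(d,409.25,248.8,15);print("screws",a,b,(a+b)/2,np.degrees(np.arctan2(*(b-a)[[1,0]])))
print(np.array(w["tool_from_camera"]).round(3),w["fx"],w["cx"],w["cy"],w["k1"])
E
```

```text
marks [615.87930798 219.59414332  50.        ] [511.85407583 207.36307694  50.        ] [563.86669191 213.47861013  50.        ] 6.705927297726918
screws [ 527.7230896  -197.47091854   15.        ] [ 523.35548114 -247.49177648   15.        ] [ 525.53928537 -222.48134751   15.        ] -94.99016758399878
[[-0.0000e+00 -9.5400e-01 -3.0000e-01  7.6812e+01]
 [ 1.0000e+00 -0.0000e+00  0.0000e+00  3.1000e-01]
 [-1.0000e-03 -3.0000e-01  9.5400e-01 -1.4337e+02]
 [ 0.0000e+00  0.0000e+00  0.0000e+00  1.0000e+00]] 317.4589036483502 323.4674495865477 200.33305813500615 -0.03867765589064339
```

Call:
servo_tool(deltas=[-1, -0.38, 0, 0, 0, 0, 0, -1, -0.38, 0, 0, 0, 0, 0, -1, -0.38, 0, 0, 0, 0, 0, -1, -0.38, 0, 0, 0, 0, 0, -1, -0.38, 0, 0, 0, 0, 0, -1, -0.38, 0, 0, 0, 0, 0, -1, -0.38, 0, 0, 0, 0, 0, -1, -0.38, 0, 0, 0, 0, 0])

```text
clock: 0.77
eef_pos: [331.6, 368.2, 231.1]
tcp_rot: [[-0.975, 0.223, -0.0], [0.223, 0.975, -0.0], [0.0, -0.0, -1.0]]
ft_force: [1.2, 0.2, 0.5]
width: 85.5
gripper_force: 0.0
```

Call:
servo_tool(deltas=[-1, -0.38, 0, 0, 0, 0, 0, -1, -0.38, 0, 0, 0, 0, 0, -1, -0.38, 0, 0, 0, 0, 0, -1, -0.38, 0, 0, 0, 0, 0, -1, -0.38, 0, 0, 0, 0, 0, -1, -0.38, 0, 0, 0, 0, 0, -1, -0.38, 0, 0, 0, 0, 0, -0.8, -0.3, 0, 0, 0, 0, 0])

```text
clock: 1.43
eef_pos: [540.5, 229.0, 230.8]
tcp_rot: [[-0.975, 0.224, -0.0], [0.224, 0.975, -0.0], [0.0, -0.0, -1.0]]
ft_force: [-0.3, -0.1, 0.4]
width: 85.6
gripper_force: 0.0
```

Call:
servo_tool(deltas=[-0.4, -0.15, 0, 0, 0, 0, 0, 0, 0, 0, 0, 0, 0, 0, 0, 0, 0, 0, 0, 0, 0])

```text
clock: 1.68
eef_pos: [549.2, 223.5, 230.8]
tcp_rot: [[-0.975, 0.224, -0.001], [0.224, 0.975, 0.0], [0.001, -0.0, -1.0]]
ft_force: [0.2, 0.0, 0.1]
width: 85.8
gripper_force: 0.0
```

```bash
python3 - <<'E'
from h import *
import pickle
d=get("wrist");pickle.dump(d,open("wrist1.pkl","wb"))
save(d,"wrist1.png")
s=manip.sense();print(s["clock"],s["eef_pos"],s["ft_force"])
E
```

```text
1.7333 [548.72782165 224.032977   230.98694867] [-0.51945964  0.37142825 -0.76558673]
```

View pics/wrist1.png

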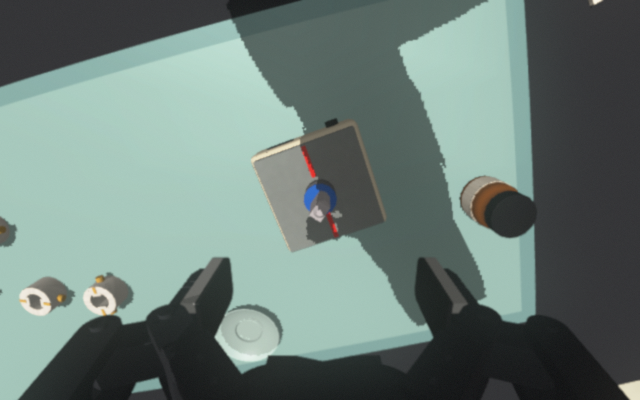

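Wrist view: the drive is centred near (319,190), with red marks from (305,148) to (336,235). The shaft tip is at about (318,211), so I'll enlarge around it.

```bash
python3 - <<'E'
from h import *
import pickle
d=pickle.load(open("wrist1.pkl","rb"))
cv2.imwrite("pics/c1.png",cv2.resize(d["image"][140:245,260:380],None,fx=6,fy=5.7,interpolation=cv2.INTER_CUBIC)[:,:,::-1])
E
```

```text
(no output)
```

View pics/c1.png

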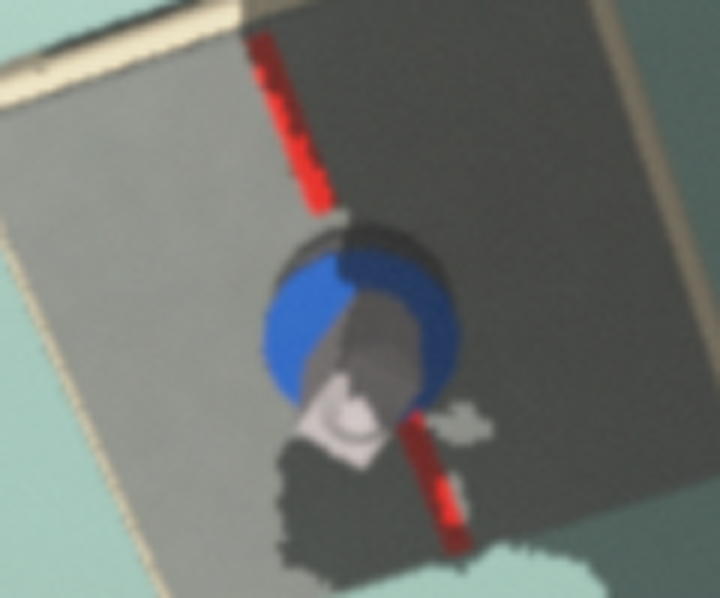

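In the crop the red marks run from (260,35) to (458,553). The shaft tip's corners are near (298,430), (362,470), (400,425) and (340,372). Which pair of edges is the flats isn't clear yet.

```bash
python3 - <<'E'
from h import *
import pickle
d=pickle.load(open("wrist1.pkl","rb"))
P=lambda x,y,z:atz(d,260+x/6,140+y/5.7,z)
ang=lambda a:np.degrees(np.arctan2(a[1],a[0]))
m=[P(*q,50) for q in[(260,35),(322,213),(410,415),(458,553)]];print(np.round(m,1),ang(m[0]-m[3]),(m[0]+m[3])/2,(m[1]+m[2])/2)
t=[P(*q,108) for q in[(298,432),(362,470),(400,425),(340,372)]];print(np.round(t,1),sum(t)/4)
for i in range(4):v=t[(i+1)%4]-t[i];print(np.linalg.norm(v),ang(v))
print("washer",P(363,330,74),"cone",P(352,418,112))
# depth points of tip
for v in range(188,222,2):
  print([int(round(pt(d,u,v)[2])) for u in range(306,334,2)])
E
```

```text
[[512.7 211.4  50. ]
 [546.7 214.   50. ]
 [588.5 220.3  50. ]
 [618.4 222.7  50. ]] -173.85644108361936 [565.52802855 217.0412669   50.        ] [567.62460847 217.17423649  50.        ]
[[567.2 207.2 108. ]
 [575.5 215.  108. ]
 [569.5 222.2 108. ]
 [559.  215.5 108. ]] [567.78362189 214.98709371 108.        ]
11.442039294451154 43.1902849427616
9.432474270496858 130.11868672626989
12.435104112880381 -147.5265116623053
11.734412679062322 -45.48761416582001
washer [563.1150033  217.75172595  74.        ] cone [565.33965249 215.91944384 112.        ]
[51, 72, 74, 74, 74, 75, 74, 74, 76, 74, 74, 75, 74, 57]
[59, 74, 76, 74, 76, 75, 75, 75, 74, 75, 74, 75, 73, 75]
[74, 75, 74, 74, 74, 75, 77, 79, 79, 77, 74, 75, 75, 74]
[73, 74, 75, 77, 74, 74, 83, 87, 86, 85, 80, 74, 76, 74]
[76, 75, 76, 75, 74, 79, 91, 93, 93, 91, 88, 79, 75, 75]
[76, 75, 75, 74, 77, 87, 98, 98, 98, 97, 94, 87, 75, 75]
[76, 75, 75, 75, 83, 94, 103, 106, 105, 103, 100, 93, 74, 75]
[75, 75, 75, 81, 92, 102, 110, 109, 108, 106, 105, 100, 76, 74]
[75, 76, 75, 88, 99, 106, 109, 109, 108, 109, 107, 105, 75, 75]
[74, 76, 85, 94, 106, 109, 110, 110, 110, 109, 109, 108, 74, 77]
[75, 74, 90, 103, 110, 109, 111, 112, 111, 111, 109, 109, 75, 76]
[50, 75, 100, 108, 110, 112, 110, 109, 111, 111, 109, 109, 75, 75]
[50, 51, 105, 109, 110, 112, 109, 109, 109, 110, 109, 75, 51, 51]
[52, 52, 109, 109, 109, 113, 109, 109, 109, 111, 75, 52, 51, 51]
[51, 51, 107, 108, 109, 110, 114, 113, 110, 110, 52, 52, 51, 51]
[50, 51, 50, 51, 108, 110, 109, 109, 110, 51, 51, 53, 51, 51]
[52, 51, 50, 51, 52, 51, 109, 109, 51, 51, 51, 52, 52, 52]
```

```bash
python3 - <<'E'
from h import *
import pickle
d=pickle.load(open("wrist1.pkl","rb"))
pts=np.array([pt(d,u,v) for v in range(180,225) for u in range(300,340)])
top=pts[pts[:,2]>106.5];c=(top[:,:2].min(0)+top[:,:2].max(0))/2;print("top c",c,top[:,:2].mean(0))
q=top[:,:2]-top[:,:2].mean(0)
for a in range(0,180,15):
    n=np.array([np.cos(np.radians(a)),np.sin(np.radians(a))]);p=q@n;print(a,np.percentile(p,[2,98]).round(1),end=" ")
s=pts[(pts[:,2]>79)&(pts[:,2]<103)];c=np.array([565.5,216])
r=s[:,:2]-c;A=np.degrees(np.arctan2(r[:,1],r[:,0]));R=np.hypot(*r.T)
print()
for lo in range(-180,180,10):
    k=(A>=lo)&(A<lo+10)
    if k.sum()>2:print(lo,k.sum(),np.median(R[k]).round(1),np.median(s[k],axis=0).round(1))
E
```

```text
top c [524.19774334 223.97683667] [562.3485171  217.39282021]
0 [-7.1 10.2] 15 [-6.5  9.4] 30 [-5.6  8. ] 45 [-5.1  6.7] 60 [-7.4  6.9] 75 [-7.5  7.4] 90 [-9.   8.4] 105 [-9.6  7.9] 120 [-9.9  7.4] 135 [-10.2   7. ] 150 [-10.5   7.4] 165 [-10.7   7.5] 
-180 6 7.8 [557.7 215.4  91.5]
-170 5 7.1 [558.6 214.5  89.9]
-160 5 6.5 [559.5 213.3  88.5]
-150 4 6.3 [560.4 212.5  96.7]
-140 5 6.1 [561.2 211.8  86.3]
-130 5 6.3 [561.8 210.9  95.7]
-120 5 6.6 [562.9 209.9  91.5]
-110 5 7.3 [563.3 209.   94.3]
-100 8 8.2 [564.6 207.9  88.7]
100 5 10.5 [562.8 226.2  86.1]
110 8 10.6 [561.  225.6  94.9]
120 8 10.9 [559.2 225.   89.7]
130 13 10.8 [558.2 224.1  93.5]
140 15 10.6 [556.8 222.6  91.7]
150 14 10.9 [555.7 220.6  92.1]
160 15 10.6 [555.3 219.   91.1]
170 10 9.4 [556.2 217.   92.7]
```

The range data settles it. The flat's normal is at about 43° (-137°) in the world and the marks are at about 6.3°. The shaft axis is near (565,216). I'll align the gripper to 43° above the shaft.

Call:
servo_tool(deltas=[-0.59, -0.13, 0, 0, 0, 0, 0, 0, 0, 0, 0, 0, 0.99, 0, 0, 0, 0.5, 0, 0, 0.99, 0, 0, 0, 0.5, 0, 0, 0.99, 0, 0, 0, 0.5, 0, 0, 0.99, 0, 0, 0, 0.5, 0, 0, 0.99, 0, 0, 0, 0, 0, 0, 0, 0, 0, 0, 0, 0, 0, 0, 0])

```text
clock: 2.4
eef_pos: [564.6, 216.7, 171.2]
tcp_rot: [[-0.687, 0.727, -0.002], [0.727, 0.687, -0.0], [0.001, -0.001, -1.0]]
ft_force: [0.1, 0.0, 0.3]
width: 85.4
gripper_force: 0.0
```

```bash
python3 - <<'E'
from h import *
s=manip.sense();print(s["eef_pos"],s["q"])
d=get("wrist")
pts=np.array([pt(d,u,v) for v in range(100,330) for u in range(240,400)])
pts=pts[(np.hypot(pts[:,0]-565,pts[:,1]-216)<16)]
w=pts[(pts[:,2]>107)&(pts[:,2]<115)];print("top",w[:,:2].mean(0),len(w))
s=pts[(pts[:,2]>80)&(pts[:,2]<103)];c=np.array([565.1,216.2]);r=s[:,:2]-c;A=np.degrees(np.arctan2(r[:,1],r[:,0]));R=np.hypot(*r.T)
for lo in range(-180,180,10):
    k=(A>=lo)&(A<lo+10)
    if k.sum()>2:print(lo,k.sum(),np.median(R[k]).round(1))
hsv=cv2.cvtColor(d["image"],cv2.COLOR_RGB2HSV);m=((hsv[:,:,0]<8)|(hsv[:,:,0]>172))&(hsv[:,:,1]>150)&(hsv[:,:,2]>60)
P=np.array([atz(d,u,v,50)[:2] for v,u in np.argwhere(m)]);P=P[np.hypot(*(P-c).T)<60]
u,_,vt=np.linalg.svd(P-P.mean(0));print(len(P),P.mean(0),P.min(0),P.max(0),np.degrees(np.arctan2(vt[0,1],vt[0,0])))
E
```

```text
[564.618619   216.70279174 171.2375399 ] [ 2.45529155e-01  4.79610938e-01 -2.92016373e-02  1.06353355e+00
  1.91287045e-04  1.05914987e+00]
top [564.04533983 217.10484547] 396
90 4 10.4
100 22 10.2
110 19 10.1
120 17 10.6
130 27 10.5
140 17 10.4
150 23 10.2
160 17 10.2
296 [560.71642411 215.96655853] [513.01006461 208.97224157] [617.20672064 223.66218618] 6.719060597540452
```

Call:
servo_tool(deltas=[0, 0, 0.9, 0, 0, 0, 60, 0, 0, 0.9, 0, 0, 0, 100, 0, 0, 0.9, 0, 0, 0, 120, 0, 0, 0.34, 0, 0, 0, 120, 0, 0, 0, 0, 0, 0, 160, 0, 0, 0, 0, 0, 0, 255, 0, 0, 0, 0, 0, 0, 255, 0, 0, 0, 0, 0, 0, 255])

```text
clock: 3.12
eef_pos: [565.7, 215.1, 82.0]
tcp_rot: [[-0.683, 0.73, -0.0], [0.73, 0.683, -0.002], [-0.001, -0.001, -1.0]]
ft_force: [-6.1, -5.2, 4.3]
width: 11.0
gripper_force: 59.5
```

Call:
servo_tool(deltas=[0, 0, 0, 0, 0, 0, 255, 0, 0, 0, 0, 0, 0, 255, 0, 0, 0, 0, 0, 0, 255, 0, 0, 0, 0, 0, 0, 255])

```text
clock: 3.45
eef_pos: [565.8, 215.1, 82.0]
tcp_rot: [[-0.683, 0.73, 0.0], [0.73, 0.683, -0.001], [-0.001, -0.001, -1.0]]
ft_force: [-5.5, -4.9, 4.5]
width: 10.8
gripper_force: 59.5
```

Call:
servo_tool(deltas=[0, 0, 0, 0, 0, 0.66, 255, 0, 0, 0, 0, 0, 0.66, 255, 0, 0, 0, 0, 0, 0.66, 255, 0, 0, 0, 0, 0, 0.66, 255, 0, 0, 0, 0, 0, 0.66, 255, 0, 0, 0, 0, 0, 0.66, 255, 0, 0, 0, 0, 0, 0.66, 255, 0, 0, 0, 0, 0, 0.69, 255])

```text
clock: 4.12
eef_pos: [564.9, 214.7, 82.1]
tcp_rot: [[-0.111, 0.994, -0.001], [0.994, 0.111, -0.002], [-0.002, -0.002, -1.0]]
ft_force: [-9.1, -6.7, 7.2]
width: 10.6
gripper_force: 60.0
```

Call:
servo_tool(deltas=[0, 0, 0, 0, 0, 0, 255, 0, 0, 0, 0, 0, 0, 255, 0, 0, 0, 0, 0, 0, 255])

```text
clock: 4.37
eef_pos: [564.9, 214.7, 82.0]
tcp_rot: [[-0.115, 0.993, -0.001], [0.993, 0.115, -0.002], [-0.002, -0.002, -1.0]]
ft_force: [-8.5, -7.0, 7.6]
width: 11.0
gripper_force: 59.9
```

```bash
python3 - <<'E'
from h import *
s=manip.sense();print(s["eef_pos"],s["ft_force"],s["ft_torque"],s["width"],s["tcp_rot"],np.degrees(np.arctan2(s["tcp_rot"][1][1],s["tcp_rot"][0][1])))
E
```

```text
[564.90362833 214.71097047  82.03096466] [-8.49132825 -6.95653941  7.62944102] [-1.40755507  1.8284661  -0.0455496 ] 10.97655070260713 [[-0.11477297  0.99339079 -0.00137715]
 [ 0.9933897   0.1147698  -0.00219156]
 [-0.00201902 -0.00161957 -0.99999665]] 6.590356355238796
```

Call:
servo_tool(deltas=[0, 0, 0, 0, 0, 0, 140, 0, 0, 0, 0, 0, 0, 120, 0, 0, 0, 0, 0, 0, 100, 0, 0, -0.3, 0, 0, 0, 60, 0, 0, -1, 0, 0, 0, 0, 0, 0, -1, 0, 0, 0, 0, 0, 0, -1, 0, 0, 0, 0, 0, 0, 0, 0, 0, 0, 0])

```text
clock: 5.03
eef_pos: [569.4, 216.9, 186.3]
tcp_rot: [[-0.115, 0.993, 0.01], [0.993, 0.115, 0.003], [0.001, 0.01, -1.0]]
ft_force: [0.8, 0.2, 1.2]
width: 85.5
gripper_force: 0.0
```

Call:
servo_tool(deltas=[0, 0, 0, 0, 0, 0, 0, 0, 0, 0, 0, 0, 0, 0])

```text
clock: 5.2
eef_pos: [566.1, 215.9, 179.5]
tcp_rot: [[-0.115, 0.993, 0.001], [0.993, 0.115, 0.0], [0.0, 0.001, -1.0]]
ft_force: [-0.3, 0.2, 0.8]
width: 85.4
gripper_force: 0.0
```

```bash
cat > shaft.py <<'E'
from h import *
s=manip.sense();print(s["clock"],s["eef_pos"],s["ft_force"],s["width"])
d=get("wrist")
pts=np.array([pt(d,u,v) for v in range(60,330) for u in range(200,440)])
pts=pts[(np.hypot(pts[:,0]-565,pts[:,1]-216)<18)]
w=pts[(pts[:,2]>105)&(pts[:,2]<115)];(c,wh,a)=cv2.minAreaRect(w[:,:2].astype(np.float32));print("top",w[:,:2].mean(0),len(w),c,wh,a)
s=pts[(pts[:,2]>80)&(pts[:,2]<103)];r=s[:,:2]-np.array([564.7,216.2]);A=np.degrees(np.arctan2(r[:,1],r[:,0]));R=np.hypot(*r.T)
for lo in range(-180,180,10):
    k=(A>=lo)&(A<lo+10)
    if k.sum()>2:print(lo,k.sum(),np.median(R[k]).round(1),end="; ")
w=pts[(pts[:,2]>71)&(pts[:,2]<77)];print("washer",cv2.minEnclosingCircle(w[:,:2].astype(np.float32)))
save(d,"shaft.png");cv2.imwrite("pics/c2.png",cv2.resize(d["image"][100:300,220:420],None,fx=3,fy=3)[:,:,::-1])
E
python3 shaft.py
```

```text
5.2 [566.11326849 215.92868491 179.46211685] [-0.32921582  0.1710755   0.75449681] 85.37953452520733
top [564.27834125 217.76147971] 407 (564.2821044921875, 216.66604614257812) (11.549728393554688, 19.263595581054688) 6.790969371795654
60 17 9.8; 70 18 10.0; 80 18 10.0; 90 26 10.1; 100 17 10.3; 110 18 9.8; 120 20 10.0; 130 6 10.2; washer ((564.6744384765625, 216.64334106445312), 16.582721710205078)
```

View pics/c2.png

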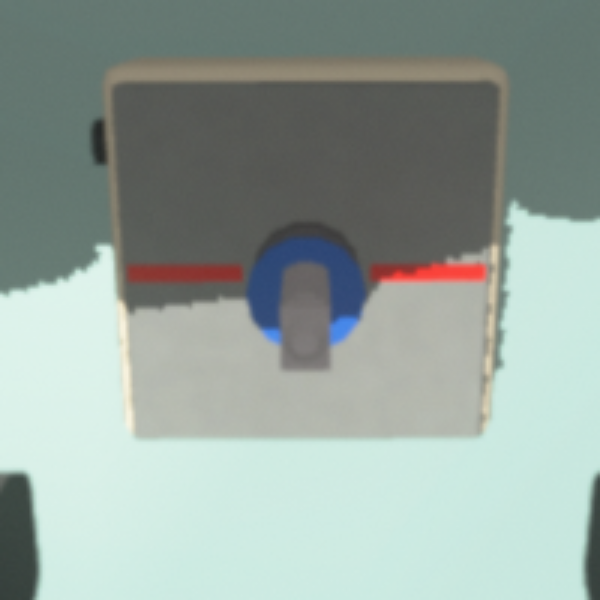

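The shaft stands with its flat faces along the marks: blade (282–330, 262–370) against marks at row 273 on either side. minAreaRect gives 6.8° against 6.7° for the marks. On to the collar.

Call:
servo_tool(deltas=[-0.9, -0.19, 0, 0, 0, 0, 0, -0.9, -0.19, 0, 0, 0, 0, 0, -0.9, -0.19, 0, 0, 0, 0, 0, -0.9, -0.19, 0, 0, 0, 0, 0, -0.9, -0.19, 0, 0, 0, 0, 0, -0.9, -0.19, 0, 0, 0, 0, 0, -0.9, -0.19, 0, 0, 0, 0, 0, -0.9, -0.19, 0, 0, 0, 0, 0])

```text
clock: 5.92
eef_pos: [544.4, -5.1, 178.0]
tcp_rot: [[-0.115, 0.993, -0.002], [0.993, 0.115, 0.0], [0.001, -0.002, -1.0]]
ft_force: [1.2, -0.2, -0.6]
width: 85.5
gripper_force: 0.0
```

Call:
servo_tool(deltas=[-0.9, -0.19, 0, 0, 0, 0, 0, -0.9, -0.19, 0, 0, 0, 0, 0, -0.9, -0.19, 0, 0, 0, 0, 0, -0.9, -0.19, 0, 0, 0, 0, 0, -0.9, -0.19, 0, 0, 0, 0, 0, -0.9, -0.19, 0, 0, 0, 0, 0, -0.9, -0.19, 0, 0, 0, 0, 0, -0.9, -0.19, 0, 0, 0, 0, 0])

```text
clock: 6.58
eef_pos: [524.0, -224.7, 178.0]
tcp_rot: [[-0.115, 0.993, -0.002], [0.993, 0.115, 0.001], [0.001, -0.002, -1.0]]
ft_force: [0.6, -0.6, 0.6]
width: 85.2
gripper_force: 0.0
```

Call:
servo_tool(deltas=[0, 0, 0, 0, 0, 0.85, 0, 0, 0, 0, 0, 0, 0.84, 0, 0, 0, 0, 0, 0, 0, 0, 0, 0, 0, 0, 0, 0, 0])

```text
clock: 6.92
eef_pos: [524.4, -223.5, 178.2]
tcp_rot: [[0.085, 0.996, -0.002], [0.996, -0.085, 0.001], [0.001, -0.002, -1.0]]
ft_force: [0.0, -0.4, 0.7]
width: 85.3
gripper_force: 0.0
```

```bash
cat > col.py <<'E'
from h import *
s=manip.sense();print(s["clock"],s["eef_pos"],s["q"],np.degrees(np.arctan2(s["tcp_rot"][1][1],s["tcp_rot"][0][1])))
d=get("wrist");c=s["eef_pos"][:2]
pts=np.array([pt(d,u,v) for v in range(60,330) for u in range(180,460)])
w=pts[(np.hypot(*(pts[:,:2]-[525.5,-222.5]).T)<60)]
t=w[(w[:,2]>27)&(w[:,2]<33)];print("ring",cv2.minEnclosingCircle(t[:,:2].astype(np.float32)),t[:,:2].mean(0),t[:,2].mean(),len(t))
hsv=cv2.cvtColor(d["image"],cv2.COLOR_RGB2HSV);m=(hsv[:,:,0]>12)&(hsv[:,:,0]<30)&(hsv[:,:,1]>110)&(hsv[:,:,2]>60)
cc=cv2.connectedComponentsWithStats(m.astype(np.uint8))
for st,ce in zip(cc[2][1:],cc[3][1:]):
    if st[4]>6:print("brass",st,ce.round(1),atz(d,*ce,15).round(1),atz(d,*ce,20).round(1))
cv2.imwrite("pics/c3.png",cv2.resize(d["image"][80:330,200:440],None,fx=2.4,fy=2.4)[:,:,::-1])
E
python3 col.py
```

```text
6.9167 [ 524.37939761 -223.47074581  178.19162311] [-5.31117134e-01  4.10549759e-01 -1.20777259e-01  1.04128774e+00
  3.30963968e-05  1.12478957e+00] -4.876429177530421
ring ((526.8162841796875, -219.52105712890625), 21.902793884277344) [ 526.95886208 -218.77727477] 30.59567511481143 1229
brass [420  26   9  11  85] [423.9  31.1] [623.6 -94.7  15. ] [622.1 -95.5  20. ]
brass [434  26  10   4  40] [438.5  27.5] [636.5 -92.7  15. ] [634.8 -93.6  20. ]
brass [473  27  12   8  51] [479.2  29. ] [672.6 -96.4  15. ] [670.3 -97.2  20. ]
brass [436 105  10   7  50] [440.9 108.1] [ 639.5 -161.7   15. ] [ 637.7 -161.5   20. ]
brass [441 114   6   9  28] [443.6 118. ] [ 642.2 -171.    15. ] [ 640.4 -170.6   20. ]
brass [324 151   7   5  25] [326.5 153.2] [ 529.4 -195.    15. ] [ 529.4 -194.2   20. ]
brass [429 150   5   8  19] [430.9 153.9] [ 630.5 -204.2   15. ] [ 628.9 -203.2   20. ]
brass [419 157   9   7  40] [423.2 160.2] [ 623.  -209.7   15. ] [ 621.5 -208.7   20. ]
brass [325 161   4   8  26] [326.3 164.8] [ 528.3 -206.3   15. ] [ 528.3 -205.4   20. ]
brass [322 195   7  11  40] [325.7 201. ] [ 524.6 -243.3   15. ] [ 524.7 -241.7   20. ]
brass [409 215   9   8  46] [413.1 218.7] [ 613. -270.   15.] [ 611.6 -268.    20. ]
brass [409 227   6   7  22] [411.5 230. ] [ 611.3 -282.6   15. ] [ 610.  -280.4   20. ]
brass [379 252   6   6  18] [381.1 254.6] [ 578.7 -308.4   15. ] [ 577.9 -305.8   20. ]
brass [387 252   6   6  19] [389.6 254.7] [ 587.8 -309.3   15. ] [ 586.9 -306.7   20. ]
```

View pics/c3.png

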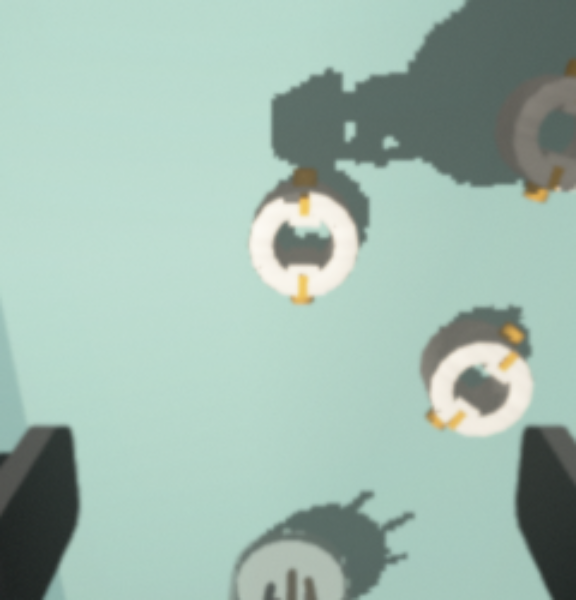

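The wrist crop shows the target ring at crop (304,245), with its brass screws at (305,177) and (302,298), so they lie along the tool's x axis. The grip line is clear of them, so I'll descend and grip.

Call:
servo_tool(deltas=[0.14, 0.07, 0.9, 0, 0, 0, 0, 0, 0, 1, 0, 0, 0, 0, 0, 0, 1, 0, 0, 0, 0, 0, 0, 1, 0, 0, 0, 0, 0, 0, 0.9, 0, 0, 0, 0, 0, 0, 0.7, 0, 0, 0, 0, 0, 0, 0.28, 0, 0, 0, 0, 0, 0, 0, 0, 0, 0, 0])

```text
clock: 7.63
eef_pos: [526.0, -218.5, 3.8]
tcp_rot: [[0.086, 0.996, -0.003], [0.996, -0.086, 0.002], [0.002, -0.004, -1.0]]
ft_force: [-0.7, 0.2, -0.1]
width: 85.2
gripper_force: 0.0
```

Call:
servo_tool(deltas=[0, 0, 0, 0, 0, 0, 70, 0, 0, 0, 0, 0, 0, 110, 0, 0, 0, 0, 0, 0, 140, 0, 0, 0, 0, 0, 0, 170, 0, 0, 0, 0, 0, 0, 200, 0, 0, 0, 0, 0, 0, 255, 0, 0, 0, 0, 0, 0, 255])

```text
clock: 8.22
eef_pos: [528.4, -220.3, 7.6]
tcp_rot: [[0.088, 0.996, 0.002], [0.996, -0.088, -0.001], [-0.001, 0.002, -1.0]]
ft_force: [-0.7, 1.4, 10.7]
width: 42.3
gripper_force: 59.5
```

Call:
servo_tool(deltas=[0, 0, -0.3, 0, 0, 0, 255, 0, 0, -0.7, 0, 0, 0, 255, 0, 0, -1, 0, 0, 0, 255, 0, 0, -1, 0, 0, 0, 255, 0, 0, -1, 0, 0, 0, 255, 0, 0, -1, 0, 0, 0, 255, 0, 0, -0.7, 0, 0, 0, 255, 0, 0, 0, 0, 0, 0, 255])

```text
clock: 8.88
eef_pos: [529.7, -221.1, 182.5]
tcp_rot: [[0.088, 0.996, 0.007], [0.996, -0.088, -0.004], [-0.004, 0.008, -1.0]]
ft_force: [0.6, 0.3, -0.2]
width: 42.7
gripper_force: 61.0
```

Call:
servo_tool(deltas=[0, 0, 0, 0, 0, 0, 255, 0, 0, 0, 0, 0, 0, 255])

```text
clock: 9.05
eef_pos: [527.0, -219.5, 176.5]
tcp_rot: [[0.088, 0.996, -0.0], [0.996, -0.088, 0.0], [0.0, -0.0, -1.0]]
ft_force: [-0.1, 0.4, -1.9]
width: 42.6
gripper_force: 61.0
```

```bash
cat > held.py <<'E'
from h import *
s=manip.sense();print(s["clock"],s["eef_pos"],s["q"],s["ft_force"],s["width"],np.degrees(np.arctan2(s["tcp_rot"][1][1],s["tcp_rot"][0][1])))
d=get("wrist");T=np.array(d["tool_from_camera"])
P=[]
for v in range(180,340):
  for u in range(250,400):
    z=d["range_z"][v,u]
    if z>0:
      X=T[:3,:3]@(ray(d,u,v)*z)+T[:3,3]
      if abs(X[1])<20.5 and abs(X[0])<40 and -45<X[2]<10:P.append(X)
P=np.array(P);print(np.histogram(P[:,2],bins=range(-45,12,3)))
zt=np.percentile(P[:,2],20);t=P[abs(P[:,2]-np.median(P[P[:,2]<-14,2]))<2.5]
print("top z",np.median(t[:,2]),cv2.minEnclosingCircle(t[:,:2].astype(np.float32)),t[:,:2].mean(0),t.min(0),t.max(0))
cv2.imwrite("pics/c4.png",cv2.resize(d["image"][160:360,220:420],None,fx=3,fy=3)[:,:,::-1])
E
python3 held.py
```

```text
9.05 [ 527.02599333 -219.54296559  176.52013452] [-5.22731458e-01  4.12263634e-01 -1.22709518e-01  1.03617921e+00
 -2.43285907e-05  1.13597490e+00] [-0.11028246  0.39123551 -1.89293196] 42.60474749450019 -5.036872245140752
(array([   0,    0,    0,    0,    0,    0,  259, 4848,  459,  421,  571,
        512,  355,  307,  258,  243,  155,    4]), array([-45, -42, -39, -36, -33, -30, -27, -24, -21, -18, -15, -12,  -9,
        -6,  -3,   0,   3,   6,   9]))
top z -22.945633922146087 ((0.43603280186653137, 0.03212747350335121), 22.442119598388672) [ 2.2647298  -0.04635641] [-20.96184877 -20.49235747 -25.13746069] [ 22.85705342  20.48848397 -20.30409813]
```

View pics/c4.png

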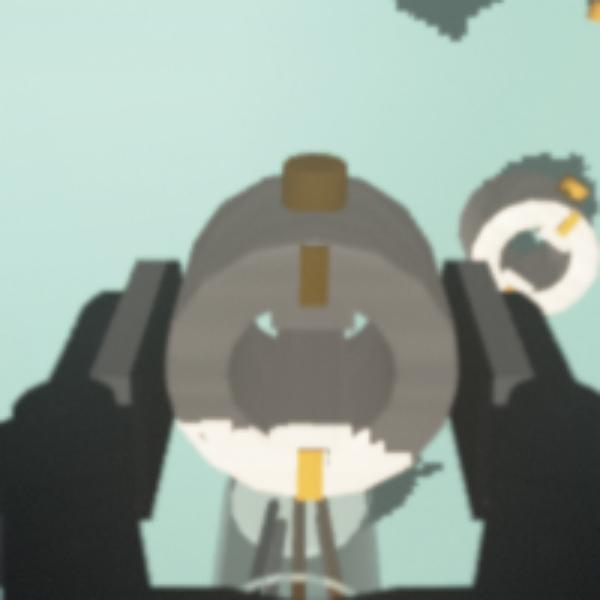

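The collar is held squarely: its brass screws are in line at crop (314,185) and (310,475), and its top is 23 mm above the TCP, so the underside is about 7 mm below it. Next I'll turn it and carry it to the drive.

Call:
servo_tool(deltas=[0, 0, 0, 0, 0, -0.986, 255, 0, 0, 0, 0, 0, -0.986, 255, 0, 0, 0, 0, 0, -0.986, 255, 0, 0, 0, 0, 0, -0.986, 255, 0, 0, 0, 0, 0, -0.986, 255, 0, 0, 0, 0, 0, -0.986, 255, 0, 0, 0, 0, 0, -0.986, 255, 0, 0, 0, 0, 0, -0.986, 255])

```text
clock: 9.77
eef_pos: [526.6, -219.3, 175.2]
tcp_rot: [[-0.761, 0.649, -0.002], [0.649, 0.761, 0.001], [0.003, -0.0, -1.0]]
ft_force: [-0.2, 0.1, -1.1]
width: 42.5
gripper_force: 61.0
```

Call:
servo_tool(deltas=[0, 0, 0, 0, 0, -0.986, 255, 0, 0, 0, 0, 0, -0.986, 255, 0, 0, 0, 0, 0, -0.986, 255, 0, 0, 0, 0, 0, -0.986, 255, 0, 0, 0, 0, 0, -0.986, 255, 0, 0, 0, 0, 0, -0.986, 255, 0, 0, 0, 0, 0, -0.986, 255, 0, 0, 0, 0, 0, 0, 255])

```text
clock: 10.43
eef_pos: [526.6, -219.3, 175.4]
tcp_rot: [[-0.993, -0.121, -0.002], [-0.121, 0.993, 0.001], [0.002, 0.001, -1.0]]
ft_force: [0.7, 0.1, -0.7]
width: 42.1
gripper_force: 60.9
```

Call:
servo_tool(deltas=[-0.185, 0.893, 0, 0, 0, 0, 255, -0.185, 0.893, 0, 0, 0, 0, 255, -0.185, 0.893, 0, 0, 0, 0, 255, -0.185, 0.893, 0, 0, 0, 0, 255, -0.185, 0.893, 0, 0, 0, 0, 255, -0.185, 0.893, 0, 0, 0, 0, 255, -0.185, 0.893, 0, 0, 0, 0, 255, -0.185, 0.893, 0, 0, 0, 0, 255])

```text
clock: 11.1
eef_pos: [546.0, -0.4, 175.8]
tcp_rot: [[-0.994, -0.111, -0.002], [-0.111, 0.994, 0.0], [0.002, 0.0, -1.0]]
ft_force: [0.2, -0.2, 0.4]
width: 42.3
gripper_force: 61.0
```

Call:
servo_tool(deltas=[-0.185, 0.893, 0, 0, 0, 0, 255, -0.185, 0.893, 0, 0, 0, 0, 255, -0.185, 0.893, 0, 0, 0, 0, 255, -0.185, 0.893, 0, 0, 0, 0, 255, -0.185, 0.893, 0, 0, 0, 0, 255, -0.185, 0.893, 0, 0, 0, 0, 255, -0.185, 0.893, 0, 0, 0, 0, 255, -0.185, 0.893, 0, 0, 0, 0, 255])

```text
clock: 11.77
eef_pos: [565.4, 217.5, 175.7]
tcp_rot: [[-0.994, -0.111, -0.002], [-0.111, 0.994, -0.0], [0.002, -0.0, -1.0]]
ft_force: [0.9, -0.3, -0.3]
width: 42.2
gripper_force: 61.0
```

Call:
servo_tool(deltas=[0, 0, 0, 0, 0, 0, 255, 0, 0, 0, 0, 0, 0, 255, 0, 0, 0, 0, 0, 0, 255])

```text
clock: 12.02
eef_pos: [565.4, 215.9, 175.9]
tcp_rot: [[-0.994, -0.114, -0.001], [-0.114, 0.994, -0.001], [0.002, -0.0, -1.0]]
ft_force: [-0.6, 0.2, -1.4]
width: 42.4
gripper_force: 61.1
```

```bash
python3 held.py
```

```text
12.0167 [565.43604543 215.91903073 175.88950802] [ 2.44194193e-01  4.77457333e-01 -2.00438669e-02  1.07490618e+00
 -2.92510936e-04  1.30225016e-01] [-0.63149429  0.19722086 -1.39579313] 42.44443014064112 96.5299886284665
(array([   0,    0,    0,    0,    0,    0,  262, 4870,  450,  420,  577,
        485,  371,  304,  259,  245,  146,    5]), array([-45, -42, -39, -36, -33, -30, -27, -24, -21, -18, -15, -12,  -9,
        -6,  -3,   0,   3,   6,   9]))
top z -22.975608684301882 ((0.3705897331237793, 0.39728304743766785), 22.06150245666504) [1.85328545 0.22402307] [-21.45123863 -20.47821544 -25.18849508] [ 22.00898185  20.49366561 -20.33967971]
```

Call:
servo_tool(deltas=[0, 0.02, 0.5, 0, 0, 0, 255, 0, 0, 0.6, 0, 0, 0, 255, 0, 0, 0.5, 0, 0, 0, 255, 0, 0, 0.1, 0, 0, 0, 255, 0, 0, 0.1, 0, 0, 0, 255, 0, 0, 0.1, 0, 0, 0, 255, 0, 0, 0.1, 0, 0, 0, 255, 0, 0, 0.1, 0, 0, 0, 255])

```text
clock: 12.73
eef_pos: [566.5, 216.8, 114.3]
tcp_rot: [[-0.993, -0.115, 0.001], [-0.115, 0.993, 0.0], [-0.001, 0.0, -1.0]]
ft_force: [-0.9, 0.7, -1.2]
width: 42.2
gripper_force: 61.1
```

Call:
servo_tool(deltas=[0, 0, 0.1, 0, 0, 0, 255, 0, 0, 0.1, 0, 0, 0, 255, 0, 0, 0.1, 0, 0, 0, 255, 0, 0, 0.1, 0, 0, 0, 255, 0, 0, 0.1, 0, 0, 0, 255, 0, 0, 0.1, 0, 0, 0, 255, 0, 0, 0.1, 0, 0, 0, 255, 0, 0, 0.1, 0, 0, 0, 255])

```text
clock: 13.4
eef_pos: [565.9, 216.9, 89.4]
tcp_rot: [[-0.993, -0.116, -0.0], [-0.116, 0.993, 0.0], [0.0, 0.0, -1.0]]
ft_force: [-0.4, 0.8, 0.0]
width: 42.4
gripper_force: 61.1
```

The collar has slid onto the shaft freely. Next I'll press it onto the washer.

Call:
servo_tool(deltas=[0, 0, 0.1, 0, 0, 0, 255, 0, 0, 0.1, 0, 0, 0, 255, 0, 0, 0.1, 0, 0, 0, 255, 0, 0, 0.1, 0, 0, 0, 255, 0, 0, 0, 0, 0, 0, 255, 0, 0, 0, 0, 0, 0, 255])

```text
clock: 13.9
eef_pos: [566.0, 216.9, 78.0]
tcp_rot: [[-0.993, -0.116, 0.0], [-0.116, 0.993, 0.0], [-0.0, 0.0, -1.0]]
ft_force: [-2.3, -0.7, 6.6]
width: 42.1
gripper_force: 61.7
```

Call:
servo_tool(deltas=[0, 0, 0.05, 0, 0, 0, 255, 0, 0, 0.05, 0, 0, 0, 255, 0, 0, 0, 0, 0, 0, 255, 0, 0, 0, 0, 0, 0, 255])

```text
clock: 14.23
eef_pos: [566.1, 216.9, 75.6]
tcp_rot: [[-0.993, -0.116, 0.001], [-0.116, 0.993, 0.0], [-0.001, 0.0, -1.0]]
ft_force: [-3.4, -1.2, 9.0]
width: 42.2
gripper_force: 62.1
```

Call:
servo_tool(deltas=[0, 0, 0.04, 0, 0, 0, 255, 0, 0, 0, 0, 0, 0, 255, 0, 0, 0, 0, 0, 0, 255])

```text
clock: 14.48
eef_pos: [566.3, 217.0, 75.5]
tcp_rot: [[-0.993, -0.116, 0.002], [-0.116, 0.993, 0.0], [-0.002, 0.0, -1.0]]
ft_force: [-6.4, -2.2, 19.8]
width: 42.2
gripper_force: 63.1
```

```bash
python3 - <<'E'
from h import *
w=get("wrist");s=get("side");p=proj(s,np.array([564.5,216.6,80])).astype(int);print(p)
x=int(np.clip(p[0],60,580));y=int(np.clip(p[1],50,350))
a=cv2.resize(w["image"][100:350,200:450],(400,400));b=cv2.resize(s["image"][y-50:y+50,x-50:x+50],(400,400),interpolation=cv2.INTER_CUBIC)
cv2.imwrite("pics/fin.png",np.hstack([a,b])[:,:,::-1])
q=manip.sense();print(q["clock"],q["eef_pos"],q["ft_force"],q["width"])
E
```

```text
[231 177]
14.5833 [566.27105353 216.98505155  75.48435849] [-7.88856314 -1.69201821 20.05510732] 42.41341775922533
```

View pics/fin.png

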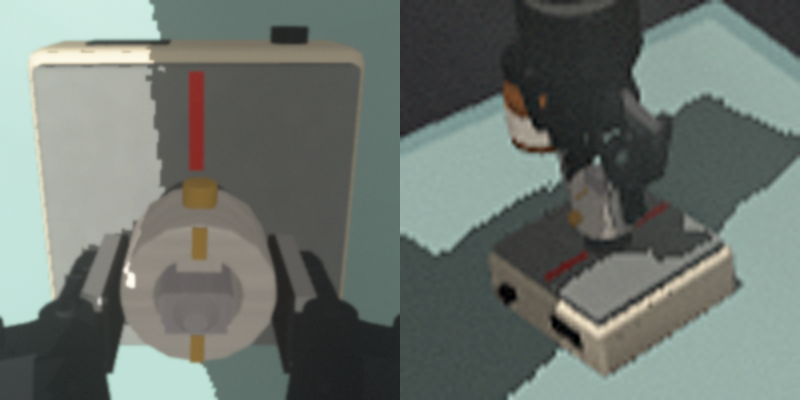

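The screws at (200,193) and (197,348) line up with the red mark at (196,120). The shaft is through the bore and the collar is down on its stop. Handing in.

```bash
python3 -c "
from station import manip
print(manip.close_job())"
```

```text
the job is handed in; nothing more can be done
None
```

I turned the shaft until its flats faced the red marks, slid the collar down with its screws along them, pressed it onto the washer's stop, and handed the job in at about 14.6 s still gripping it and pressing with about 20 N; no verdict came back.

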